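Find the gap beside the drawer unit that takes the gauge

ROBOT

A 7-joint arm with a two-finger parallel gripper is mounted at the origin on the work surface. World frame = base frame: x ahead of the robot, y to its left, z up, the work surface at z = 0. Lengths are in m, angles in rad, forces in N, time in s.
With the tool pointing down it reaches from about 0.4 to 0.75 m from the base axis. Payload 19.5 kg.
Tool frame: the origin (TCP) lies at the very end of the fingers, on their centre line; the grasp point (between the pads) lies 19 mm behind it; z points along the fingers, y is the direction in which the jaws open and shut (so a half turn about z gives the same grasp; the last joint's range is limited). The gripper opens to 85 mm and grips with 20 to 120 N. Pads are 22 mm wide; open, the fingers measure 114 mm over their backs; the gripper's body (76 mm by 85 mm) begins 54 mm behind the grasp point. The pads swing forward as they close: fully open they stand 13 mm farther back than shut.
Start: joints at [1.266, 0.707, -0.028, 1.485, 0.022, 0.951, -0.075], TCP at [0.149, -0.555, 0.193] pointing down, gripper open.
Joint ranges: [-2.71, 2.71], [-0.32, 2.16], [-1.57, 1.52], [0, 2.45], [-1.46, 4.6], [0, 2.02], [-2.83, 2.83]. Speed limits (rad/s): [1.89, 1.89, 2.57, 2.57, 3.01, 3.01, 3.01].

INTERFACE

Orientations are given as a rotation vector (axis times angle).
In Python, from rig import manip gives the robot as it stands. The module is installed in compiled form; this text tells all that it offers.
- The arm moves only by the tool move_arm, never from a script. Its argument "plan" is a list of rows, each an object with "delta_pos": the shift along the tool's x, y, z in mm, a list of three; "rot": the turn, a rotation vector about the tool's x, y, z in degrees, a list of three; "claw": the closure in counts, from 0 (fully open) to 255 (shut). A call has 1 to 5 rows; each row shifts and turns the commanded pose from where the row before left it, along the tool's axes as they then stand; what a row does not reach is not made up. A row lasts 1/10 s, in which the tool goes at most 50 mm and 8.59 degrees, less where a joint would pass 70% of its speed; a pose out of reach is approached as far as the arm can. A call with a gripper value outside its range is refused whole. The fingers move at their own pace and stop on an object; the grip force is fixed at half the most. Time passes only in rows, so rows that do not move let the fingers close. It gives the time, the measured TCP pose, the force and the opening at its end, in the units of the state.
- manip.observe(): the state, without advancing time (a new reading comes with each control period).
- manip.snapshot(name): name is "scene" or "top" or "wrist"; returns a dict with "frame" (400x640x3 uint8, blue, green, red), "intrinsics" (3x3 intrinsics, pixels), "rvec" (rotation vector, rad) and "tvec" (3), from world to camera coordinates, as OpenCV has them. Camera axes: x right, y down, z forward; pixel columns grow to the right and rows downward; lengths in m; the calibration is good to about 2 mm. A picture is of the moment at which its call begins. There is no depth.
- manip.job_done(): hands the job in, once; it reports no verdict.
The state is a dict: "clock": time; "qpos": joint angles; "dq": joint speeds; "tau": joint torques, N m; "position": TCP position; "tool_rot": TCP orientation; "force": force on the tool from outside, world axes, zero at the start; "torque": the same for the moment, N m; "grip_width": finger opening in m.
Only numpy, scipy, OpenCV 4.12 (cv2) and the standard library are available. Lean on these libraries where they do the work, as an engineer would, in place of code of your own. Each camera call takes 0.05 s, during which the arm holds its last target. There are 200 camera calls.

TASK

A spare mirror panel is to be stored next to the small drawer unit, and only one of the two gaps between the unit and the closed wooden cases at its sides is wide enough. Take the gap gauge out of its stand and, holding it upright, slide its blade down into the gap: it jams at the mouth of the tight gap and goes in up to its shoulder plate in the wide one. Leave it standing fully down in the gap where it fits, and do not disturb the glass jar on top of the drawer unit.

Things in the scene. Friction and masses are not known exactly. Their poses are not given: they have to be found in the camera images.
- gauge_grip (a point): Gap gauge, 90 g, upright in the slot of a fixed white block 80 high (lift over 80 to clear). From its top: dark grey grip 30 (x) x 24 (y), 50 high; square shoulder plate 50 x 50, 8 thick, resting on the block; aluminium blade 38 wide (x), 10 thick (y), 70 long. Point: centre of the grip, 25 above the plate, 103 above the blade tip; z up. Fully in a gap it is 33 above the unit's top. All mm.
- unit_top (a point): White drawer unit, fixed, 180 deep (x), 200 wide (y), 130 high; drawer fronts face -x, upper drawer part open. Point: centre of its top; z up. A fixed closed wooden case of equal depth and height stands level and parallel at each side (+y, -y), one slim, one thick, either way round, leaving two gaps along x, 180 long, open above and down to the table. A toothbrush lies on the top. All mm.
- slim_case_top (a point): Slim light-wood case, 180 deep (x), 30 thick (y), 130 high; point: centre of its top, 135 from the unit's centre; axes as the unit's. Gap to the unit 20 wide, its middle 110 from the unit's centre. The thick case (60) is 135 off on the other side: gap 5, middle at 102.5. Gap edges are bevelled 6 wide, 8 deep and guide the blade. Blade must lie along the gap, either way round. All mm.
- jar_mid (a point): Closed frosted glass jar, loose, 56 mm in diameter, 50 mm high, standing near the middle of the drawer unit's top; the point is its centre, half-way up. To be left alone.
There are look-alikes about, which are no part of the job. Leave any blue or green look-alike of the part that bears gauge_grip alone.

How it is judged:
On the way, in this order (a step that is already met when the one before it is completed fails the run):
1. the gauge is held, lifted out of its stand (height (world z) of gauge_grip above 0.19 m and contact force between the fingers and gauge above 0.5 N), for 0.1 s.
2. the gauge, still held, has its blade at least 45 mm down in a gap beside the drawer unit ((y of gauge_grip in the frame of unit_top between 0.085 and 0.135 m or y of gauge_grip in the frame of unit_top between -0.135 and -0.085 m) and x of gauge_grip in the frame of unit_top between -0.075 and 0.075 m and angle between gauge_grip's own z axis and vertical below 0.18 rad and angle between the y axis of gauge_grip and the y axis of unit_top, either way round below 0.35 rad and z of gauge_grip in the frame of unit_top below 0.058 m and contact force between the fingers and gauge above 0.5 N), for 0.1 s.
At the end, for the whole second after the job is handed in: The gauge stands released and at rest, upright within 10 degrees, in the wide gap beside the drawer unit, its blade whole within the gap's length (grip within 75 mm of mid-length) and down to within 10 mm of the shoulder plate resting on the tops ((y of gauge_grip in the frame of unit_top between 0.085 and 0.135 m or y of gauge_grip in the frame of unit_top between -0.135 and -0.085 m) and x of gauge_grip in the frame of unit_top between -0.075 and 0.075 m and angle between gauge_grip's own z axis and vertical below 0.18 rad and angle between the y axis of gauge_grip and the y axis of unit_top, either way round below 0.35 rad and z of gauge_grip in the frame of unit_top below 0.043 m and linear speed of gauge below 0.02 m/s); the robot touches nothing.
It fails at once if the glass jar on the drawer unit is pushed more than 30 mm or tipped over (distance of jar_mid from where it was at the start of the episode above 0.03 m or angle between jar_mid's own z axis and vertical above 0.35 rad).
It also fails if it takes over 48 s, if anything falls off the work surface, if the arm or the gripper's body presses on something with over 40 N, if the wrist force passes 120 N, or if a joint passes its speed limit or range.

## Working session

There is one attempt and no reset: what is moved stays moved. The work goes in short steps, Python scripts to look and compute and a tool call to move; the robot and the scene stay as the last step left them, time stands still between calls to the robot, and variables do not carry over. Pictures are saved under pics/ and viewed, about 8 in all and at most 12, crops included, and the job is handed in when it is done.

Besides the shell and the picture viewer there is one more tool, called after "Emit:" by a JSON object that holds its "name" and its "arguments", one argument or row to a line. move_arm: Moves the arm, as the interface text tells. Its arguments: {"type":"object","properties":{"plan":{"type":"array"}},"required":["plan"]}

```bash
mkdir -p pics; cat > h.py <<'E'
import numpy as np, cv2
from rig import manip
def snap(n,f=None):
    s=manip.snapshot(n)
    np.savez('pics/%s.npz'%(f or n),**s)
    cv2.imwrite('pics/%s.png'%(f or n),s['frame']); return s
def load(f): return dict(np.load('pics/%s.npz'%f))
def ray(s,u,v):
    R=cv2.Rodrigues(s['rvec'])[0]; t=np.ravel(s['tvec'])
    d=R.T@np.linalg.inv(s['intrinsics'])@np.array([u,v,1.]); return -R.T@t,d
def onz(s,u,v,z):
    c,d=ray(s,u,v); return c+d*(z-c[2])/d[2]
def proj(s,p): return cv2.projectPoints(np.array(p,float).reshape(-1,3),s['rvec'],s['tvec'],s['intrinsics'],None)[0].reshape(-1,2)
E
python3 - <<'E'
from h import *
for n in('scene','top'):
    s=snap(n); print(n,ray(s,320,200),s['intrinsics'][0,0])
print(manip.observe())
a=load('scene')['frame'];b=load('top')['frame']
E
```

```text
scene (array([1.29300674, 0.34277489, 1.08351905]), array([-0.61161183, -0.32615845, -0.72095356])) 517.4076659118537
top (array([ 0.25210647, -0.10432079,  1.1315835 ]), array([ 0.2247078 ,  0.01031508, -0.9745493 ])) 482.5804893261223
{'clock': 0.1, 'qpos': array([ 1.26628549,  0.70700814, -0.02762155,  1.48492054,  0.02204225,
        0.95091413, -0.07550178]), 'dq': array([ 0.00025724, -0.00234845, -0.00092267, -0.00172269, -0.00102433,
       -0.00120612, -0.00043579]), 'tau': array([ 1.19942120e-03, -8.84292197e+01,  1.23707984e+00, -2.36456001e+01,
        1.72981579e-02,  5.13835897e-03, -9.10020663e-05]), 'position': array([ 0.14930549, -0.55500756,  0.1927004 ]), 'tool_rot': array([-3.11358208e+00, -4.11552398e-01,  2.86974468e-04]), 'force': array([ 0.36131353, -0.24968688, -0.64435578]), 'torque': array([-0.03084144, -0.02523606, -0.02307472]), 'grip_width': 0.08543421843847902}
```

View pics/scene.png

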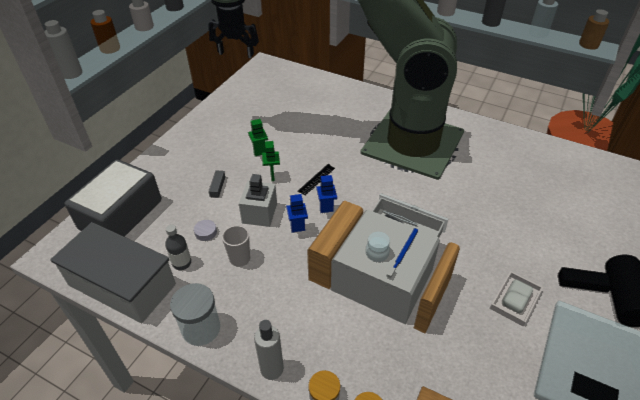

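View pics/top.png

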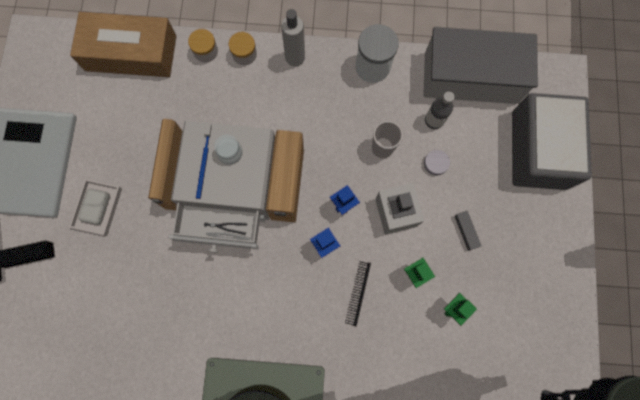

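Candidates in the top view are grey at (403,205), blue at (345,200) and (325,242), and green at (419,272) and (460,308). Only the grey one has a dark grey grip and stands in a white block, so it fits the description. The slim case is on the left (+y) at (166,163) and the thick case is on the right at (287,175). I'll confirm with an enlarged crop.

```bash
python3 - <<'E'
from h import *
t=load('top');s=load('scene')
f=lambda im,x,y,w,h,k:cv2.resize(im[y:y+h,x:x+w],None,fx=k,fy=k,interpolation=cv2.INTER_CUBIC)
a=f(t['frame'],145,110,165,100,4.8)      # 792x480 
a=f(t['frame'],145,110,165,100,4)        # 660x400
b=f(t['frame'],370,180,60,60,3.3)
c=f(s['frame'],235,165,50,65,4)
o=np.zeros((600,800,3),np.uint8)
o[:400,:660]=a;o[400:598,:198]=b;o[340:600,220:420]=0;o[400:600,220:420]=c[:200]
o=cv2.convertScaleAbs(o,alpha=1.5)
cv2.imwrite('pics/crop1.png',o)
E
```

```text
(no output)
```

View pics/crop1.png

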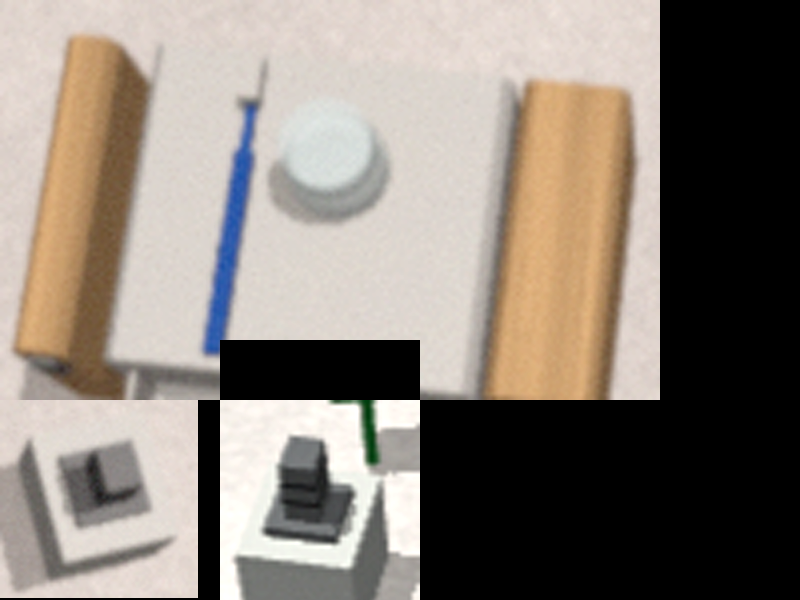

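The crop shows a dark grey grip and plate on the white block, so the gauge is confirmed. The wide gap is at +y, between the unit's left edge (crop 157,45 to 110,358) and the slim case. Now I'll cast rays.

```bash
python3 - <<'E'
from h import *
t=load('top');s=load('scene')
P=lambda x,y,z,k=4,ox=145,oy=110:onz(t,ox+x/k-.5+.5/k,oy+y/k-.5+.5/k,z)[:2]
n=dict(uTL=(157,45),uTR=(503,77),uBL=(110,358),uBR=(468,393),sTL=(70,38),sTR=(112,40),sBL=(18,352),sBR=(68,360),tTL=(527,80),tTR=(628,90),jar=(330,155))
W={k:P(*v,.13 if k!='jar' else .18) for k,v in n.items()}
for k,v in W.items(): print(k,v.round(4))
d=lambda a,b:(np.linalg.norm(W[a]-W[b]).round(4),np.degrees(np.arctan2(*(W[a]-W[b])[::-1])).round(2))
for a,b in(('uTL','uBL'),('uTR','uBR'),('uTL','uTR'),('uBL','uBR'),('sTL','sBL'),('sTL','sTR'),('tTL','tTR')):print(a,b,d(a,b))
# wood mask, light top face
hsv=cv2.cvtColor(t['frame'],cv2.COLOR_BGR2HSV)
print(hsv[150,160:180].tolist()); print(hsv[150,266:306].tolist())
# grip/plate/block
Q=lambda x,y,z:P(x,y,z,3.3,370,180)
for nm,pts,z in(('grip',[(97,47),(132,41),(141,87),(106,101)],.138),('plate',[(57,58),(150,113)],.088),('block',[(32,40),(135,20),(175,135),(65,160)],.08)):
    w=[Q(*p,z) for p in pts]; print(nm,np.round(w,4).tolist(),np.mean(w,0).round(4))
    print([ (np.linalg.norm(w[i]-w[i-1]).round(4),np.degrees(np.arctan2(*(w[i]-w[i-1])[::-1])).round(1)) for i in range(len(w))])
o=cv2.resize(t['frame'][185:235,375:425],None,fx=11,fy=11,interpolation=cv2.INTER_CUBIC)
o=cv2.convertScaleAbs(o,alpha=2.0)
o2=cv2.resize(s['frame'][170:225,235:280],None,fx=5,fy=5,interpolation=cv2.INTER_CUBIC)
q=np.zeros((550,780,3),np.uint8);q[:,:550]=o;q[:275,552:777]=cv2.convertScaleAbs(o2,alpha=2);cv2.imwrite('pics/g.png',q)
E
```

```text
uTL [0.6382 0.219 ]
uTR [0.6345 0.0272]
uBL [0.4606 0.2202]
uBR [0.4564 0.0284]
sTL [0.6386 0.2673]
sTR [0.6392 0.2441]
sBL [0.46   0.2694]
sBR [0.4578 0.2423]
tTL [0.6338 0.0139]
tTR [ 0.6324 -0.0419]
jar [0.5659 0.1056]
uTL uBL (np.float64(0.1777), np.float64(-0.38))
uTR uBR (np.float64(0.1782), np.float64(-0.4))
uTL uTR (np.float64(0.1919), np.float64(88.89))
uBL uBR (np.float64(0.1918), np.float64(88.74))
sTL sBL (np.float64(0.1785), np.float64(-0.67))
sTL sTR (np.float64(0.0232), np.float64(91.59))
tTL tTR (np.float64(0.0558), np.float64(88.5))
[[16, 115, 142], [16, 109, 140], [16, 113, 138], [17, 115, 135], [16, 117, 133], [16, 114, 130], [16, 116, 125], [16, 118, 117], [16, 120, 117], [16, 115, 111], [15, 126, 91], [16, 137, 78], [13, 118, 82], [17, 143, 73], [15, 114, 78], [14, 123, 77], [17, 121, 80], [14, 113, 81], [16, 91, 81], [17, 48, 95]]
[[12, 17, 147], [13, 21, 143], [17, 14, 130], [15, 17, 119], [23, 18, 113], [13, 19, 92], [13, 45, 79], [15, 90, 88], [16, 121, 99], [16, 111, 117], [16, 113, 133], [16, 117, 140], [15, 112, 146], [16, 113, 145], [16, 113, 147], [16, 1
[... 360 characters left out ...]
4, 35, 124], [9, 23, 142]]
grip [[0.5074, -0.2598], [0.5131, -0.2821], [0.4833, -0.289], [0.4724, -0.2671]] [ 0.4941 -0.2745]
[(np.float64(0.0357), np.float64(11.7)), (np.float64(0.023), np.float64(-75.6)), (np.float64(0.0306), np.float64(-167.0)), (np.float64(0.0245), np.float64(116.4))]
plate [[0.5106, -0.2411], [0.4776, -0.3049]] [ 0.4941 -0.273 ]
[(np.float64(0.0718), np.float64(62.7)), (np.float64(0.0718), np.float64(-117.3))]
block [[0.5238, -0.2246], [0.5433, -0.294], [0.4656, -0.3238], [0.4428, -0.2508]] [ 0.4939 -0.2733]
[(np.float64(0.0851), np.float64(17.9)), (np.float64(0.0721), np.float64(-74.3)), (np.float64(0.0832), np.float64(-159.0)), (np.float64(0.0764), np.float64(107.3))]
```

View pics/g.png

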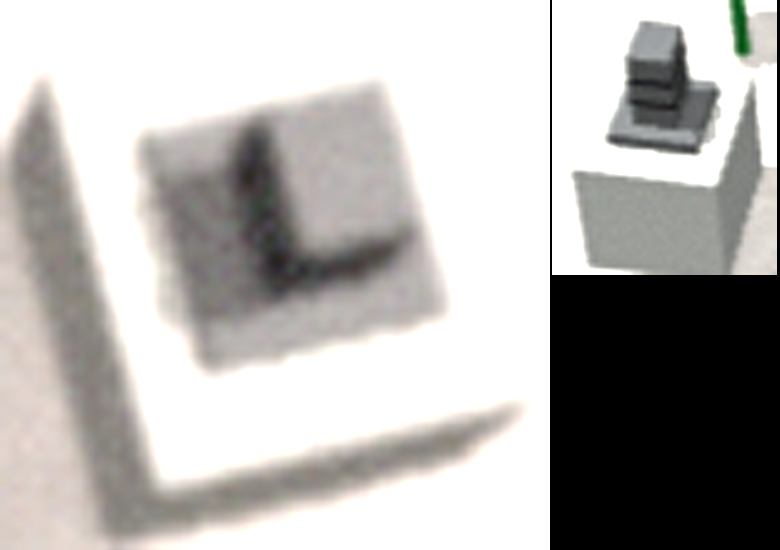

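Measurements are consistent with the sizes given: unit depth 178 mm, block about 80 mm, grip 30 × 24.
- **Gauge:** about (0.494, -0.2735), yaw about 17.5°.
- **Unit:** centre about (0.5475, 0.119), yaw about -0.8°.
- **Wide gap:** middle at y of about 0.228.

Moving over the gauge.

Emit:
{"name": "move_arm", "arguments": {
  "plan": [
    {"delta_pos": [40,-18,0],"rot": [0,0,0],"claw": 0},
    {"delta_pos": [40,-18,0],"rot": [0,0,0],"claw": 0},
    {"delta_pos": [40,-18,0],"rot": [0,0,0],"claw": 0},
    {"delta_pos": [40,-18,0],"rot": [0,0,0],"claw": 0},
    {"delta_pos": [40,-18,0],"rot": [0,0,0],"claw": 0}
  ]
}}

```text
clock: 0.6
position: [0.3202, -0.415, 0.193]
tool_rot: [-3.114, -0.411, 0.0]
force: [1.0, -1.2, -0.0]
grip_width: 0.0854
```

Emit:
{"name": "move_arm", "arguments": {
  "plan": [
    {"delta_pos": [40,-18,0],"rot": [0,0,0],"claw": 0},
    {"delta_pos": [40,-18,0],"rot": [0,0,0],"claw": 0},
    {"delta_pos": [40,-18,0],"rot": [0,0,0],"claw": 0},
    {"delta_pos": [0,0,0],"rot": [0,0,-2.5],"claw": 0},
    {"delta_pos": [0,0,0],"rot": [0,0,0],"claw": 0}
  ]
}}

```text
clock: 1.1
position: [0.4214, -0.3323, 0.1928]
tool_rot: [-3.104, -0.483, 0.001]
force: [-0.3, 0.1, 0.7]
grip_width: 0.0854
```

```bash
cat > go.py <<'E'
import sys
from h import *
from scipy.spatial.transform import Rotation as Ro
o=manip.observe();R=Ro.from_rotvec(o['tool_rot']).as_matrix();g=np.array([float(a) for a in sys.argv[1:4]])
print(o['clock'],o['position'].round(4),'yaw',np.degrees(np.arctan2(R[1,0],R[0,0])).round(2),'zax',R[:,2].round(3),'F',o['force'].round(1),'w',o['grip_width'].round(4),'delta_mm',(R.T@(g-o['position'])*1000).round(1))
E
python3 go.py .494 -.2735 .193; python3 -c "
from h import *
s=snap('wrist','w1')"
```

```text
Traceback (most recent call last):
  File "go.py", line 5, in <module>
    print(o['clock'],o['position'].round(4),'yaw',np.degrees(np.arctan2(R[1,0],R[0,0])).round(2),'zax',R[:,2].round(3),'F',o['force'].round(1),'w',o['grip_width'].round(4),'delta_mm',(R.T@(g-o['position'])*1000).round(1))
                                                                                                                                                   ^^^^^^^^^^^^^^^^^^^^^
AttributeError: 'float' object has no attribute 'round'
```

View pics/w1.png

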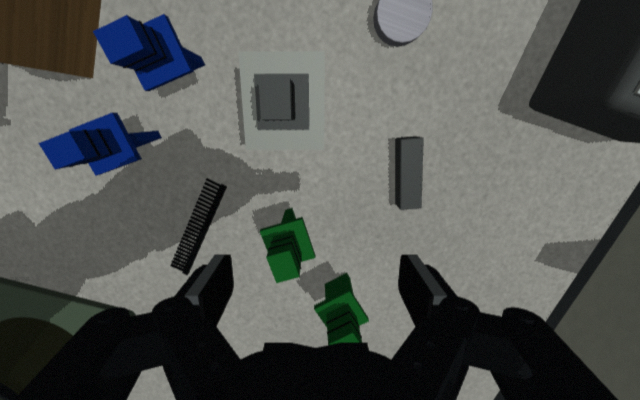

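The wrist view shows the block, plate and grip square to the image: plate centre about (281,101), grip top x 257–294, y 80–121. That puts the 24 mm side across the jaws and confirms the yaw.

```bash
sed -i "s/o\['grip_width'\].round(4)/round(o['grip_width'],4)/" go.py
python3 - <<'E'
from h import *
s=load('w1')
print(onz(s,281,101.5,.088),onz(s,275.5,100.5,.138))
p=[onz(s,*q,.088) for q in((254,74),(308,74),(308,129),(254,129))];print(np.round(p,4).tolist())
E
python3 go.py .494 -.2735 .193
```

```text
[ 0.49470541 -0.27436127  0.088     ] [ 0.49368892 -0.27622475  0.138     ]
[[0.5101, -0.2442, 0.088], [0.5252, -0.2916, 0.088], [0.4784, -0.3061, 0.088], [0.4625, -0.2562, 0.088]]
1.15 [ 0.4206 -0.3333  0.1929] yaw 17.51 zax [-0.001  0.    -1.   ] F [-0.2 -0.7  0.2] w 0.0857 delta_mm [ 88.  -34.9  -0.1]
```

Emit:
{"name": "move_arm", "arguments": {
  "plan": [
    {"delta_pos": [30,-12,0],"rot": [0,0,0],"claw": 0},
    {"delta_pos": [30,-12,0],"rot": [0,0,0],"claw": 0},
    {"delta_pos": [28,-10,0],"rot": [0,0,0],"claw": 0},
    {"delta_pos": [0,0,0],"rot": [0,0,0],"claw": 0},
    {"delta_pos": [0,0,0],"rot": [0,0,0],"claw": 0}
  ]
}}

```text
clock: 1.65
position: [0.494, -0.2749, 0.1929]
tool_rot: [3.105, 0.477, -0.001]
force: [-0.5, -0.6, -0.2]
grip_width: 0.0854
```

```bash
python3 go.py .494 -.2745 .098
```

```text
1.65 [ 0.494  -0.2749  0.1929] yaw 17.46 zax [-0.001 -0.    -1.   ] F [-0.5 -0.6 -0.2] w 0.0854 delta_mm [ 0.2 -0.3 94.9]
```

Emit:
{"name": "move_arm", "arguments": {
  "plan": [
    {"delta_pos": [0,0,30],"rot": [0,0,0],"claw": 0},
    {"delta_pos": [0,0,30],"rot": [0,0,0],"claw": 0},
    {"delta_pos": [0,0,25],"rot": [0,0,0],"claw": 0},
    {"delta_pos": [0,0,10],"rot": [0,0,0],"claw": 0},
    {"delta_pos": [0,0,0],"rot": [0,0,0],"claw": 0}
  ]
}}

```text
clock: 2.15
position: [0.4936, -0.2749, 0.0975]
tool_rot: [-3.105, -0.476, 0.002]
force: [0.0, 0.5, 0.3]
grip_width: 0.0855
```

Emit:
{"name": "move_arm", "arguments": {
  "plan": [
    {"delta_pos": [0,0,0],"rot": [0,0,0],"claw": 255},
    {"delta_pos": [0,0,0],"rot": [0,0,0],"claw": 255},
    {"delta_pos": [0,0,0],"rot": [0,0,0],"claw": 255},
    {"delta_pos": [0,0,0],"rot": [0,0,0],"claw": 255},
    {"delta_pos": [0,0,0],"rot": [0,0,0],"claw": 255}
  ]
}}

```text
clock: 2.65
position: [0.495, -0.2746, 0.0987]
tool_rot: [3.104, 0.479, 0.002]
force: [0.5, -1.9, 5.9]
grip_width: 0.0201
```

```bash
python3 go.py .494 -.2745 .098
```

```text
2.65 [ 0.495  -0.2746  0.0987] yaw 17.55 zax [ 0.001 -0.001 -1.   ] F [ 0.5 -1.9  5.9] w 0.0201 delta_mm [-0.9 -0.4  0.7]
```

Emit:
{"name": "move_arm", "arguments": {
  "plan": [
    {"delta_pos": [0,0,-10],"rot": [0,0,0],"claw": 255},
    {"delta_pos": [0,0,-20],"rot": [0,0,0],"claw": 255},
    {"delta_pos": [0,0,-30],"rot": [0,0,0],"claw": 255},
    {"delta_pos": [0,0,-30],"rot": [0,0,0],"claw": 255},
    {"delta_pos": [0,0,-30],"rot": [0,0,0],"claw": 255}
  ]
}}

```text
clock: 3.15
position: [0.4944, -0.2739, 0.22]
tool_rot: [-3.105, -0.48, -0.0]
force: [0.2, -0.5, -2.5]
grip_width: 0.0199
```

Emit:
{"name": "move_arm", "arguments": {
  "plan": [
    {"delta_pos": [0,0,-40],"rot": [0,0,0],"claw": 255},
    {"delta_pos": [0,0,-40],"rot": [0,0,0],"claw": 255},
    {"delta_pos": [0,0,-20],"rot": [0,0,0],"claw": 255},
    {"delta_pos": [0,0,0],"rot": [0,0,0],"claw": 255},
    {"delta_pos": [0,0,0],"rot": [0,0,0],"claw": 255}
  ]
}}

```text
clock: 3.65
position: [0.4944, -0.2739, 0.318]
tool_rot: [-3.104, -0.48, 0.0]
force: [0.1, 0.1, -1.8]
grip_width: 0.0198
```

```bash
python3 go.py .547 .228 .32; python3 -c "
from h import *
s=snap('scene','s2');w=snap('wrist','w2')
o=np.zeros((400,800,3),np.uint8);o[:,:400]=s['frame'][:,100:500] if 0 else cv2.resize(s['frame'][60:260,180:380],(400,400));o[:,400:]=w['frame'][:,120:520]
cv2.imwrite('pics/c2.png',cv2.convertScaleAbs(o,alpha=1.5))"
```

```text
3.65 [ 0.4944 -0.2739  0.318 ] yaw 17.56 zax [-0.  0. -1.] F [ 0.1  0.1 -1.8] w 0.0198 delta_mm [ 201.6 -462.6   -1.8]
```

View pics/c2.png

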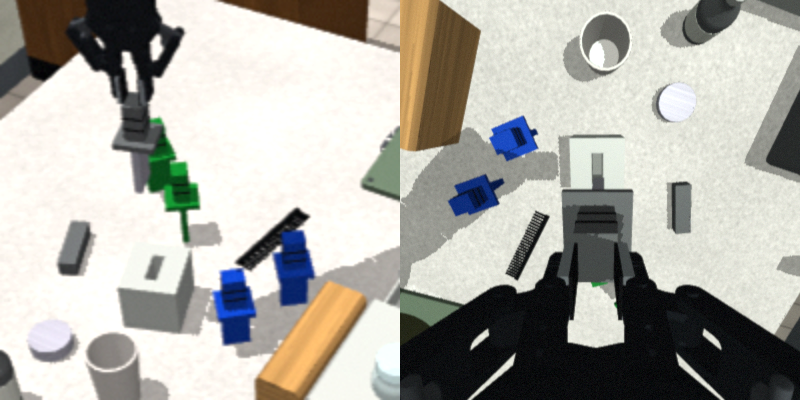

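The gauge is held upright and the slot is empty. I'll transfer it high, with the tip at about 0.23 against the jar top at 0.18.

Emit:
{"name": "move_arm", "arguments": {
  "plan": [
    {"delta_pos": [10,-20,0],"rot": [0,0,0],"claw": 255},
    {"delta_pos": [17,-40,0],"rot": [0,0,0],"claw": 255},
    {"delta_pos": [17,-40,0],"rot": [0,0,0],"claw": 255},
    {"delta_pos": [17,-40,0],"rot": [0,0,0],"claw": 255},
    {"delta_pos": [17,-40,0],"rot": [0,0,0],"claw": 255}
  ]
}}

```text
clock: 4.25
position: [0.5142, -0.0772, 0.3174]
tool_rot: [-3.104, -0.479, 0.002]
force: [1.5, -0.4, -0.5]
grip_width: 0.0193
```

Emit:
{"name": "move_arm", "arguments": {
  "plan": [
    {"delta_pos": [17,-40,0],"rot": [0,0,0],"claw": 255},
    {"delta_pos": [17,-40,0],"rot": [0,0,0],"claw": 255},
    {"delta_pos": [17,-40,0],"rot": [0,0,0],"claw": 255},
    {"delta_pos": [17,-40,0],"rot": [0,0,0],"claw": 255},
    {"delta_pos": [17,-40,0],"rot": [0,0,0],"claw": 255}
  ]
}}

```text
clock: 4.75
position: [0.5349, 0.1391, 0.3174]
tool_rot: [3.105, 0.479, -0.002]
force: [1.6, -0.2, -0.4]
grip_width: 0.0199
```

Emit:
{"name": "move_arm", "arguments": {
  "plan": [
    {"delta_pos": [0,0,0],"rot": [0,0,6.1],"claw": 255},
    {"delta_pos": [0,0,0],"rot": [0,0,6.1],"claw": 255},
    {"delta_pos": [0,0,0],"rot": [0,0,6.1],"claw": 255},
    {"delta_pos": [0,0,0],"rot": [0,0,0],"claw": 255},
    {"delta_pos": [0,0,0],"rot": [0,0,0],"claw": 255}
  ]
}}

```text
clock: 5.25
position: [0.5352, 0.1374, 0.3176]
tool_rot: [3.141, -0.015, -0.001]
force: [0.3, -0.0, -0.8]
grip_width: 0.0199
```

```bash
python3 go.py .547 .228 .32
```

```text
5.25 [0.5352 0.1374 0.3176] yaw -0.55 zax [-0.001 -0.    -1.   ] F [ 0.3 -0.  -0.8] w 0.0199 delta_mm [ 10.9 -90.7  -2.4]
```

Emit:
{"name": "move_arm", "arguments": {
  "plan": [
    {"delta_pos": [4,-20,0],"rot": [0,0,0],"claw": 255},
    {"delta_pos": [4,-35,0],"rot": [0,0,0],"claw": 255},
    {"delta_pos": [4,-25,0],"rot": [0,0,0],"claw": 255},
    {"delta_pos": [0,-11,0],"rot": [0,0,0],"claw": 255},
    {"delta_pos": [0,0,0],"rot": [0,0,0],"claw": 255}
  ]
}}

```text
clock: 5.75
position: [0.5483, 0.2291, 0.3176]
tool_rot: [-3.142, 0.015, 0.001]
force: [0.3, -0.5, -0.4]
grip_width: 0.02
```

Emit:
{"name": "move_arm", "arguments": {
  "plan": [
    {"delta_pos": [0,0,30],"rot": [0,0,0],"claw": 255},
    {"delta_pos": [0,0,30],"rot": [0,0,0],"claw": 255},
    {"delta_pos": [0,0,15],"rot": [0,0,0],"claw": 255},
    {"delta_pos": [0,0,0],"rot": [0,0,0],"claw": 255},
    {"delta_pos": [0,0,0],"rot": [0,0,0],"claw": 255}
  ]
}}

```text
clock: 6.25
position: [0.549, 0.2273, 0.244]
tool_rot: [-3.141, 0.021, -0.001]
force: [0.2, -1.0, -0.9]
grip_width: 0.0196
```

```bash
python3 go.py .547 .228 .24; python3 -c "
from h import *
s=snap('scene','s3');w=snap('wrist','w3')
o=np.zeros((400,800,3),np.uint8);o[:,:400]=cv2.resize(s['frame'][160:340,290:470],(400,400));o[:,400:]=w['frame'][:,120:520]
cv2.imwrite('pics/c3.png',cv2.convertScaleAbs(o,alpha=1.5))"
```

```text
6.25 [0.549  0.2273 0.244 ] yaw -0.77 zax [ 0.001  0.    -1.   ] F [ 0.2 -1.  -0.9] w 0.0196 delta_mm [-2.  -0.7  4. ]
```

View pics/c3.png

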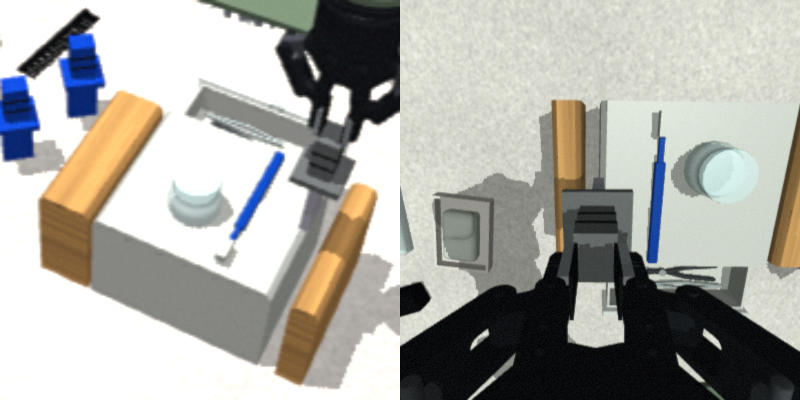

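The wrist view shows the blade tip at about (598,183) in the crop, over the gap between the wood edge at about 585 and the unit edge at about 601–607. I'll measure the gap by casting these edges.

```bash
python3 - <<'E'
from h import *
s=load('w3')
g=cv2.cvtColor(s['frame'],cv2.COLOR_BGR2HSV)
for r in(115,140,165): print(r,[(int(c),*map(int,g[r,c,1:])) for c in range(268,334,2)])
for c in(273,305,321,327): print(c,onz(s,c,125,.13)[:2].round(4),onz(s,c,125,.122)[:2].round(4))
print('tip ',onz(s,318,183,.155),proj(s,[[.547,.2275,.155],[.5472,.2273,.254]]))
E
```

```text
115 [(268, 11, 90), (270, 11, 91), (272, 124, 78), (274, 132, 81), (276, 141, 105), (278, 136, 144), (280, 132, 141), (282, 140, 131), (284, 135, 127), (286, 135, 127), (288, 136, 124), (290, 134, 118), (292, 137, 123), (294, 138, 126), (296, 139, 99), (298, 141, 96), (300, 140, 89), (302, 136, 60), (304, 125, 47), (306, 17, 90), (308, 14, 92), (310, 19, 92), (312, 11, 90), (314, 14, 90), (316, 16, 95), (318, 14, 93), (320, 19, 66), (322, 14, 93), (324, 16, 94), (326, 12, 103), (328, 12, 152), (330, 10, 153), (332, 12, 154)]
140 [(268, 14, 90), (270, 18, 97), (272, 52, 88), (274, 142, 79), (276, 138, 94), (278, 134, 141), (280, 136, 142), (282, 137, 138), (284, 137, 127), (286, 139, 127), (288, 137, 125), (290, 134, 122), (292, 137, 125), (294, 135, 128), (296, 134, 105), (298, 138, 98), (300, 136, 90), (302, 145, 60), (304, 115, 53), (306, 16, 93), (308, 13, 96), (310, 16, 93), (312, 16, 95), (314, 11, 91), (316, 14, 91), (318, 14, 88), (320, 8, 68), (322, 14, 94), (324, 14, 94), (326, 9, 116), (328, 13, 152), (330, 13, 152), (332, 12, 153)]
165 [(268, 14, 91), (270, 14, 92), (272, 25, 92), (274, 129, 83), (276, 139, 88), (278, 132, 135), (280, 136, 143), (282, 133, 140), (284, 139, 134), (286, 133, 127), (288, 135, 130), (290, 135, 125), (292, 136, 126), (294, 137, 127), (296, 137, 108), (298, 133, 102), (300, 135, 96), (302, 138, 61), (304, 110, 51), (306, 16, 93), (308, 13, 95), (310, 13, 98), (312, 11, 94), (314, 11, 90), (316, 17, 92), (318, 11, 90), (320, 12, 84), (322, 19, 94), (324, 14, 94), (326, 11, 134), (328, 8, 150), (330, 12, 149), (332, 10, 148)]
273 [0.6156 0.2692] [0.6154 0.2704]
305 [0.6152 0.2372] [0.6149 0.2375]
321 [0.6149 0.2212] [0.6147 0.2211]
327 [0.6149 0.2152] [0.6146 0.2149]
tip  [0.56135645 0.22502208 0.155     ] [[315.64933676 197.2581027 ]
 [316.00090004 238.06147496]]
```

The gap measures 19.6 mm wide (expected 20), with its middle about 5 mm to +y of the blade. I'll shift and descend.

Emit:
{"name": "move_arm", "arguments": {
  "plan": [
    {"delta_pos": [0,-5,0],"rot": [0,0,0],"claw": 255},
    {"delta_pos": [0,0,15],"rot": [0,0,0],"claw": 255},
    {"delta_pos": [0,0,15],"rot": [0,0,0],"claw": 255},
    {"delta_pos": [0,0,10],"rot": [0,0,0],"claw": 255},
    {"delta_pos": [0,0,0],"rot": [0,0,0],"claw": 255}
  ]
}}

```text
clock: 6.85
position: [0.5483, 0.2333, 0.2024]
tool_rot: [3.141, -0.02, -0.002]
force: [0.2, 0.1, -1.0]
grip_width: 0.02
```

```bash
python3 go.py .547 .232 .149
```

```text
6.85 [0.5483 0.2333 0.2024] yaw -0.73 zax [-0.001 -0.    -1.   ] F [ 0.2  0.1 -1. ] w 0.02 delta_mm [-1.2  1.3 53.4]
```

Tip is at about 0.113, already past the bevel, with no contact force. Continuing down.

Emit:
{"name": "move_arm", "arguments": {
  "plan": [
    {"delta_pos": [0,1,15],"rot": [0,0,0],"claw": 255},
    {"delta_pos": [0,0,15],"rot": [0,0,0],"claw": 255},
    {"delta_pos": [0,0,10],"rot": [0,0,0],"claw": 255},
    {"delta_pos": [0,0,5],"rot": [0,0,0],"claw": 255},
    {"delta_pos": [0,0,0],"rot": [0,0,0],"claw": 255}
  ]
}}

```text
clock: 7.35
position: [0.5486, 0.2323, 0.1581]
tool_rot: [3.142, -0.02, -0.0]
force: [0.3, 0.7, -1.4]
grip_width: 0.0199
```

Emit:
{"name": "move_arm", "arguments": {
  "plan": [
    {"delta_pos": [0,0,3],"rot": [0,0,0],"claw": 255},
    {"delta_pos": [0,0,2],"rot": [0,0,0],"claw": 255},
    {"delta_pos": [0,0,0],"rot": [0,0,0],"claw": 255}
  ]
}}

```text
clock: 7.65
position: [0.5487, 0.2322, 0.1532]
tool_rot: [-3.141, 0.02, -0.0]
force: [-0.6, -0.6, -0.4]
grip_width: 0.0197
```

```bash
python3 go.py .547 .232 .149
```

```text
7.65 [0.5487 0.2322 0.1532] yaw -0.74 zax [ 0.  0. -1.] F [-0.6 -0.6 -0.4] w 0.0197 delta_mm [-1.7  0.3  4.2]
```

Emit:
{"name": "move_arm", "arguments": {
  "plan": [
    {"delta_pos": [0,0,2],"rot": [0,0,0],"claw": 255},
    {"delta_pos": [0,0,2],"rot": [0,0,0],"claw": 255},
    {"delta_pos": [0,0,0],"rot": [0,0,0],"claw": 255}
  ]
}}

```text
clock: 7.95
position: [0.5487, 0.2321, 0.149]
tool_rot: [3.141, -0.021, -0.0]
force: [-0.5, 0.3, -0.5]
grip_width: 0.0204
```

```bash
python3 go.py .547 .232 .149
```

```text
7.95 [0.5487 0.2321 0.149 ] yaw -0.75 zax [-0. -0. -1.] F [-0.5  0.3 -0.5] w 0.0204 delta_mm [-1.7  0.1  0. ]
```

Emit:
{"name": "move_arm", "arguments": {
  "plan": [
    {"delta_pos": [0,0,1],"rot": [0,0,0],"claw": 255},
    {"delta_pos": [0,0,0],"rot": [0,0,0],"claw": 255},
    {"delta_pos": [0,0,0],"rot": [0,0,0],"claw": 90},
    {"delta_pos": [0,0,0],"rot": [0,0,0],"claw": 90},
    {"delta_pos": [0,0,0],"rot": [0,0,0],"claw": 90}
  ]
}}

```text
clock: 8.45
position: [0.5486, 0.2323, 0.148]
tool_rot: [-3.141, 0.02, 0.0]
force: [0.3, -0.3, -0.7]
grip_width: 0.0554
```

Emit:
{"name": "move_arm", "arguments": {
  "plan": [
    {"delta_pos": [0,0,0],"rot": [0,0,0],"claw": 90},
    {"delta_pos": [0,0,0],"rot": [0,0,0],"claw": 90},
    {"delta_pos": [0,0,-15],"rot": [0,0,0],"claw": 90},
    {"delta_pos": [0,0,-25],"rot": [0,0,0],"claw": 90},
    {"delta_pos": [0,0,-30],"rot": [0,0,0],"claw": 90}
  ]
}}

```text
clock: 8.95
position: [0.5483, 0.232, 0.2185]
tool_rot: [3.141, -0.02, -0.002]
force: [0.0, 0.6, 0.9]
grip_width: 0.0555
```

Emit:
{"name": "move_arm", "arguments": {
  "plan": [
    {"delta_pos": [0,0,-40],"rot": [0,0,0],"claw": 90},
    {"delta_pos": [0,0,-40],"rot": [0,0,0],"claw": 90},
    {"delta_pos": [-30,0,-10],"rot": [0,0,0],"claw": 90},
    {"delta_pos": [-40,0,0],"rot": [0,0,0],"claw": 90},
    {"delta_pos": [0,0,0],"rot": [0,0,0],"claw": 90}
  ]
}}

```text
clock: 9.45
position: [0.4747, 0.2334, 0.3088]
tool_rot: [-3.141, 0.017, 0.003]
force: [-0.1, -0.2, -0.3]
grip_width: 0.0553
```

```bash
python3 go.py .547 .232 .149; python3 -c "
from h import *
s=snap('scene','s4');w=snap('wrist','w4')
o=np.zeros((400,800,3),np.uint8);o[:,:400]=cv2.resize(s['frame'][160:340,290:470],(400,400));o[:,400:]=w['frame'][:,120:520]
cv2.imwrite('pics/c4.png',cv2.convertScaleAbs(o,alpha=1.5))"
```

```text
9.45 [0.4747 0.2334 0.3088] yaw -0.62 zax [-0.002  0.001 -1.   ] F [-0.1 -0.2 -0.3] w 0.0553 delta_mm [ 72.6   0.8 159.7]
```

View pics/c4.png

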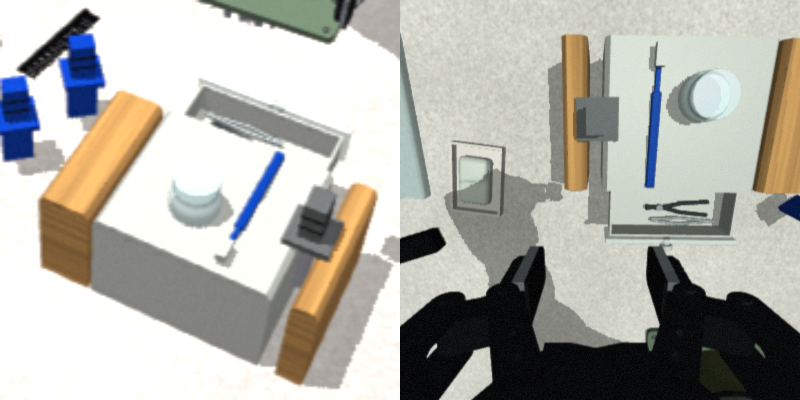

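The gauge stands in the wide gap: plate at crop (575–618, 96–141), grip upright, jar and brush where they were. I'll check the height against the calibration before handing in.

```bash
python3 - <<'E'
from h import *
s=load('s4');w=load('w4')
# dark-grey mask in both views
for n,i,(x0,x1,y0,y1) in(('scene',s,(408,448,235,280)),('wrist',w,(285,345,85,150))):
    g=cv2.cvtColor(i['frame'],cv2.COLOR_BGR2HSV)[y0:y1,x0:x1]
    m=((g[...,2]<75)&(g[...,1]<60)).astype(np.uint8)
    k,l,st,c=cv2.connectedComponentsWithStats(m);j=1+np.argmax(st[1:,4]);print(n,st[j][:4]+[x0,y0,0,0],c[j]+[x0,y0])
for dz in(0,.01):
  pl=[[.5487+a,.2321+b,.138+dz] for a in(-.025,.025) for b in(-.025,.025)]
  gt=[[.5487+a,.2321+b,.188+dz] for a in(-.015,.015) for b in(-.012,.012)]
  for n,i in(('scene',s),('wrist',w)): print(dz,n,'plate',proj(i,pl).round(0).tolist(),'gtop',proj(i,gt).round(0).tolist())
E
```

```text
scene [424 250  20  21] [433.06130268 261.39463602]
wrist [296 107  31  43] [304.58628842 127.13711584]
0 scene plate [[425.0, 251.0], [446.0, 259.0], [417.0, 266.0], [439.0, 275.0]] gtop [[432.0, 242.0], [442.0, 246.0], [428.0, 251.0], [438.0, 255.0]]
0 wrist plate [[337.0, 140.0], [296.0, 140.0], [337.0, 96.0], [294.0, 96.0]] gtop [[328.0, 134.0], [305.0, 134.0], [328.0, 103.0], [304.0, 103.0]]
0.01 scene plate [[426.0, 248.0], [446.0, 256.0], [418.0, 264.0], [439.0, 272.0]] gtop [[433.0, 239.0], [443.0, 243.0], [428.0, 249.0], [439.0, 253.0]]
0.01 wrist plate [[338.0, 141.0], [295.0, 141.0], [338.0, 95.0], [294.0, 96.0]] gtop [[328.0, 135.0], [304.0, 135.0], [328.0, 103.0], [303.0, 103.0]]
```

The observed plate corners (417,267) and (436,275) and grip top (431,244) match the prediction for fully down, not for 10 mm higher. Handing in.

```bash
python3 -c "
from rig import manip
print(manip.job_done())"
```

```text
the job is handed in; nothing more can be done
None
```

I took the dark grey gauge from its stand and slid it upright into the wide gap, between the drawer unit and the slim case on the +y side. I released it there and backed the arm off. The job was handed in at about 9.5 s, well under the 48 s limit.

**Last checks:**
- **Fit:** the blade went down with no noticeable contact force. In the scene camera, the plate and grip corners land within about 3 px of where they should be with the shoulder plate resting on the tops.
- **Position:** the grip is about 1 mm from mid-length of the gap.
- **Surroundings:** the gauge looks upright, and the jar and toothbrush look unmoved.

**Disagreements and gaps:**
- **Gap position:** the top view put the middle of the gap at y ≈ 0.228 m and the wrist view at 0.232 m. I used the wrist reading.
- **Grip width:** the fingers closed to 20 mm on the nominally 24 mm grip. I took this to be the notches visible in it.
- **Seating:** I never felt the plate touch down as I lowered it, so full seating rests on the arm height at release and the picture check.
- **Height check:** the colour mask I tried for it was not clean enough to use, so I compared corners read by eye.

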